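# Put three mixed-up press punches back at their own dies

### The arm

A 6-joint arm with a two-finger parallel gripper is mounted at the origin on the work surface. World frame = base frame: x ahead of the robot, y to its left, z up, the work surface at z = 0. Lengths are in m, angles in rad, forces in N, time in s.
With the tool pointing down it reaches from about 0.325 to 0.775 m from the base axis. Payload 9.3 kg.
Tool frame: the origin (TCP) lies between the finger pads; the fingertips stand 14 mm ahead of it and the grasp point (between the pads) lies 5 mm behind it; z points along the fingers, y is the line along which they close (so a half turn about z gives the same grasp; the last joint's range is limited). The gripper opens to 85 mm and grips with 20 to 120 N. Pads are 22 mm wide; open, the fingers measure 114 mm over their backs; the gripper's body (76 mm by 85 mm) begins 54 mm behind the grasp point. The pads swing forward as they close: fully open they stand 13 mm farther back than shut.
Start: joints at [-1.276, 0.259, 0.021, 1.334, 0, 1.418], TCP at [0.238, -0.496, 0.245] pointing down, gripper open.
Joint ranges: [-3.04, 3.04], [-0.91, 1.82], [-1.04, 1.36], [-1.92, 1.95], [-1.52, 1.45], [-3.14, 3.14]. Speed limits (rad/s): [2.22, 2.22, 2.79, 3.14, 3.14, 3.14].

### API

Orientations are given as a rotation vector (axis times angle).
In Python, from rig import ctrl, imaging gives the robot as it stands.
- The arm moves only by the tool jog_arm, never from a script. Its argument "increments" is a list of rows, each an object of numbers: "grip": the opening, from -1 (shut) to 1 (fully open); "tx", "ty", "tz": the shift along the tool's x, y, z in m; "ax", "ay", "az": the turn, a rotation vector about the tool's x, y, z in degrees. In form: [{"grip": .., "tx": .., "ty": .., "tz": .., "ax": .., "ay": .., "az": ..}, ...]. A call has 1 to 12 rows; each row shifts and turns the commanded pose from where the row before left it, along the tool's axes as they then stand; what a row does not reach is not made up. A row lasts 1/10 s, in which the tool goes at most 50 mm and 8.59 degrees, less where a joint would pass 70% of its speed; a pose out of reach is approached as far as the arm can. A call with a gripper value outside its range is refused whole. The fingers move at their own pace and stop on an object; "newtons" is the grip in N (left out, the last holds). Time passes only in rows, so rows that do not move let the fingers close. It gives the time, the measured TCP pose, the force, the opening and the grip force at its end, in the units of the state.
- ctrl.get_state(): the state, without advancing time (a new reading comes with each control period).
- imaging.grab_frame(name): name is "side" or "top"; returns a dict with "color" (384x512x3 uint8, red, green, blue), "fx", "fy", "cx", "cy" (pixels), "world_to_cam" (4x4, takes a point from world to camera coordinates). Camera axes: x right, y up, looking along -z (the intrinsics and any distortion apply to the point x, -y, -z); pixel columns grow to the right and rows downward; lengths in m; the calibration is good to about 2 mm. A picture is of the moment at which its call begins. There is no depth.
- ctrl.job_done(): hands the job in; it is judged then, once.
The state is a dict: "time_s": time; "joint_pos": joint angles; "joint_vel": joint speeds; "joint_torque": joint torques, N m; "position": TCP position; "tcp_rot": TCP orientation; "wrist_force": force on the tool from outside, world axes, zero at the start; "wrist_torque": the same for the moment, N m; "grip_width": opening from 0.0 (shut) to 1.0 (fully open); "grasp_force": force on a finger pad.
Only numpy, scipy, OpenCV 4.12 (cv2) and the standard library are available. Lean on these libraries where they do the work, as an engineer would, in place of code of your own. Each camera call takes 0.05 s, during which the arm holds its last target. There are 200 camera calls.

### The job

The three punches stand at the wrong dies. Move them round so that each ends up standing upright, with its whole base on the round pad of the board whose die opening has the shape of its stem, parking one punch upright in the empty blue tray on the way. Do not let a punch topple, and leave the hammer, the oil bottle and the cup where they are.

Things in the scene. Friction and masses are not known exactly. Their poses are not given: they have to be found in the camera images.
- round_punch: Loose steel punch, about 650 g, 57 mm tall: a dark base disc of 60 mm diameter and 12 mm height, carrying a bright stem, 45 mm tall, that is a round cylinder of 40 mm diameter. Origin: centre of the underside of the base; z is up. At the start it stands upright on the pad of a board that is not its own.
- square_punch: Loose steel punch, about 500 g, 57 mm tall: a dark base disc of 60 mm diameter and 12 mm height, carrying a bright stem, 45 mm tall, that is a square of 26 x 26 mm, sides along x and y. Origin: centre of the underside of the base; z is up. At the start it stands upright on the pad of a board that is not its own.
- slot_punch: Loose steel punch, about 600 g, 57 mm tall: a dark base disc of 60 mm diameter and 12 mm height, carrying a bright stem, 45 mm tall, that is a long flat bar of 62 mm (along x) by 18 mm (along y). Origin: centre of the underside of the base; z is up. At the start it stands upright on the pad of a board that is not its own.
- round_board: Fixed white board, 164 x 92 mm, top 8 mm above the bench, with a flat round tan pad, 84 mm across, level with its top, and beyond it a steel die block, 58 x 82 mm, top 26 mm above the bench, with a round hole of 42 mm diameter; home of the round punch. Origin: bench level, under the pad's centre; +x points from the pad to the die block (centre at x = +83 mm); z up.
- square_board: Fixed white board, 164 x 92 mm, top 8 mm above the bench, with a flat round tan pad, 84 mm across, level with its top, and beyond it a steel die block, 58 x 82 mm, top 26 mm above the bench, with a small square hole of 28 x 28 mm; home of the square punch. Origin: bench level, under the pad's centre; +x points from the pad to the die block (centre at x = +83 mm); z up.
- slot_board: Fixed white board, 164 x 92 mm, top 8 mm above the bench, with a flat round tan pad, 84 mm across, level with its top, and beyond it a steel die block, 58 x 82 mm, top 26 mm above the bench, with a slot of 64 mm across the board (y) by 20 mm; home of the slot punch. Origin: bench level, under the pad's centre; +x points from the pad to the die block (centre at x = +83 mm); z up.
- tray: Fixed light-blue shallow tray, empty at the start, 120 x 120 mm outside, walls 4 mm thick and 16 mm high, floor top 4 mm above the bench. The free spot. Origin: bench level, under its centre; z is up.
- hammer: Bystander: hammer, 260 mm long, 26 mm high, lying on the bench on the robot's right, wooden handle towards the robot. Origin: bench level, under the middle of its length; +x points to its steel head.
- oil_bottle: Bystander: white oil bottle with a red cap, 60 mm diameter, 150 mm tall, standing to the robot's left. Origin: centre of its underside.
- pin_cup: Bystander: dark steel cup, 70 mm diameter, 60 mm tall, standing beyond the boards. Origin: centre of its underside.
Things that resemble listed ones, but are neither listed nor needed, are in the scene too. Leave any orange look-alike of the round_punch alone. Leave any red look-alike of the slot_punch alone.

How it is judged:
On the way:
1. one punch stands parked and released in the blue tray (((horizontal distance between round_punch and tray below 0.04 m and z of round_punch in the frame of tray below 0.009 m and contact force between round_punch and the fingers below 0.1 N and angle between round_punch's own z axis and vertical below 0.08 rad and linear speed of round_punch below 0.02 m/s and angular speed of round_punch below 0.1 rad/s) or (horizontal distance between square_punch and tray below 0.04 m and z of square_punch in the frame of tray below 0.009 m and contact force between square_punch and the fingers below 0.1 N and angle between square_punch's own z axis and vertical below 0.08 rad and linear speed of square_punch below 0.02 m/s and angular speed of square_punch below 0.1 rad/s) or (horizontal distance between slot_punch and tray below 0.04 m and z of slot_punch in the frame of tray below 0.009 m and contact force between slot_punch and the fingers below 0.1 N and angle between slot_punch's own z axis and vertical below 0.08 rad and linear speed of slot_punch below 0.02 m/s and angular speed of slot_punch below 0.1 rad/s))), for 0.2 s.
At the end, for the whole second after the job is handed in: Each punch stands at rest and upright (within 0.08 rad) on the board with the opening of its own shape, its origin within 12 mm (horizontally) of the pad's centre (so that the base lies wholly on the pad) and resting on the board (horizontal distance between round_punch and round_board below 0.012 m and z of round_punch in the frame of round_board below 0.012 m and angle between each of round_punch, square_punch, slot_punch's own z axis and vertical below 0.08 rad and linear speed of each of round_punch, square_punch, slot_punch below 0.02 m/s and angular speed of each of round_punch, square_punch, slot_punch below 0.1 rad/s and horizontal distance between square_punch and square_board below 0.012 m and z of square_punch in the frame of square_board below 0.012 m and horizontal distance between slot_punch and slot_board below 0.012 m and z of slot_punch in the frame of slot_board below 0.012 m); the robot touches nothing.
It fails at once if a punch topples (tilts more than 0.6 rad) (angle between any of round_punch, square_punch, slot_punch's own z axis and vertical above 0.6 rad).
It fails at once if the hammer, bottle or cup is moved more than 25 mm (distance of any of hammer, oil_bottle, pin_cup from where it was at the start of the episode above 0.025 m).
It also fails if it takes over 90 s, if anything falls off the work surface, if the arm or the gripper's body presses on something with over 40 N, if the wrist force passes 120 N, or if a joint passes its speed limit or range.

## Working session

There is one attempt and no reset: what is moved stays moved. The work goes in short steps, Python scripts to look and compute and a tool call to move; the robot and the scene stay as the last step left them, time stands still between calls to the robot, and variables do not carry over. Pictures are saved under pics/ and viewed, at most 14 in all, crops included, and the job is handed in when it is done.

Besides the shell and the picture viewer there is one more tool, called after "Call:" as name(argument=value, ...), one argument or row to a line, values as JSON. jog_arm: Moves the arm, as the interface text tells. Its arguments: {"type":"object","properties":{"increments":{"type":"array"},"newtons":{"type":"number"}},"required":["increments"]}

```bash
mkdir -p pics
python3 - <<'E'
from rig import ctrl, imaging
import cv2,numpy as np,pickle
for n in("top","side"):
    f=imaging.grab_frame(n); pickle.dump(f,open(f"{n}0.pkl","wb"))
    cv2.imwrite(f"pics/{n}0.png",cv2.resize(f["color"][:,:,::-1],(800,600),interpolation=cv2.INTER_CUBIC))
    print(n,[f[k] for k in f if k!="color"])
s=ctrl.get_state();print(s)
E
```

```text
top [368.28345755036975, 368.28345755036975, 257.8800008488285, 195.60261545397015, array([[-0.01476835, -0.9998892 ,  0.00186697, -0.00457683],
       [ 0.98638452, -0.01426297,  0.16383572, -0.60845738],
       [-0.16379094,  0.00426114,  0.98648587, -1.16018828],
       [ 0.        ,  0.        ,  0.        ,  1.        ]])]
side [463.92873695641725, 463.92873695641725, 254.21228308560194, 185.6100052240333, array([[-0.83765224, -0.54619687, -0.00277566,  0.50928341],
       [ 0.34680598, -0.53577686,  0.76984984, -0.25106876],
       [-0.42197671,  0.64390382,  0.63821903, -1.10463161],
       [ 0.        ,  0.        ,  0.        ,  1.        ]])]
{'time_s': 0.1, 'joint_pos': array([-1.27559251e+00,  2.59145245e-01,  2.08199443e-02,  1.33373785e+00,
       -2.89163961e-05,  1.41817358e+00]), 'joint_vel': array([-0.00018544, -0.00074738,  0.00200588,  0.00035584, -0.00010055,
       -0.00023731]), 'joint_torque': array([ 6.44948814e-03, -5.56692660e+01,  3.45072091e+01,  1.16902526e-02,
       -1.05008658e-04, -3.49232596e-05]), 'position': array([ 0.23805551, -0.49552683,  0.24471458]), 'tcp_rot': array([-3.06193582e+00, -6.97300826e-01,  1.86974251e-04]), 'wrist_force': array([0.58111956, 0.29852389, 0.86482109]), 'wrist_torque': array([-0.06729749, -0.0136156 ,  0.01482458]), 'grasp_force': 0.0, 'grip_width': 0.994514177676197}
```

View pics/top0.png

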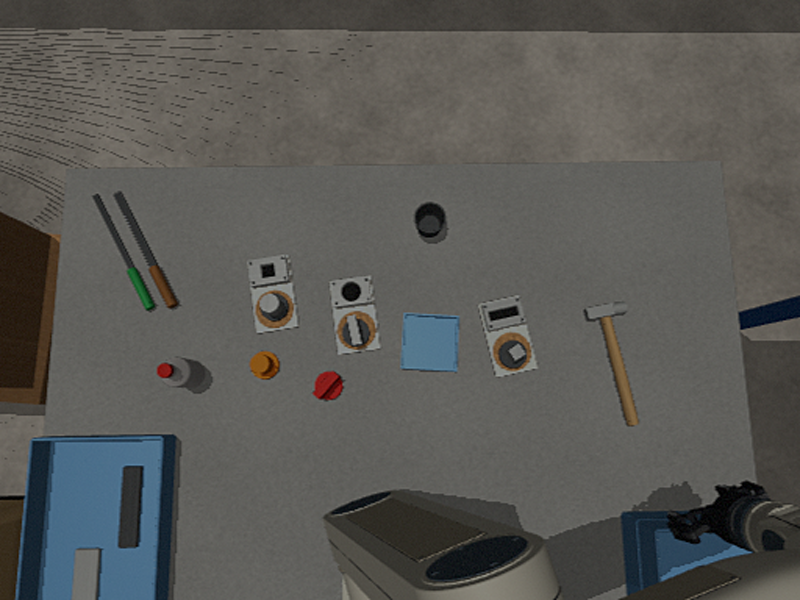

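View pics/side0.png

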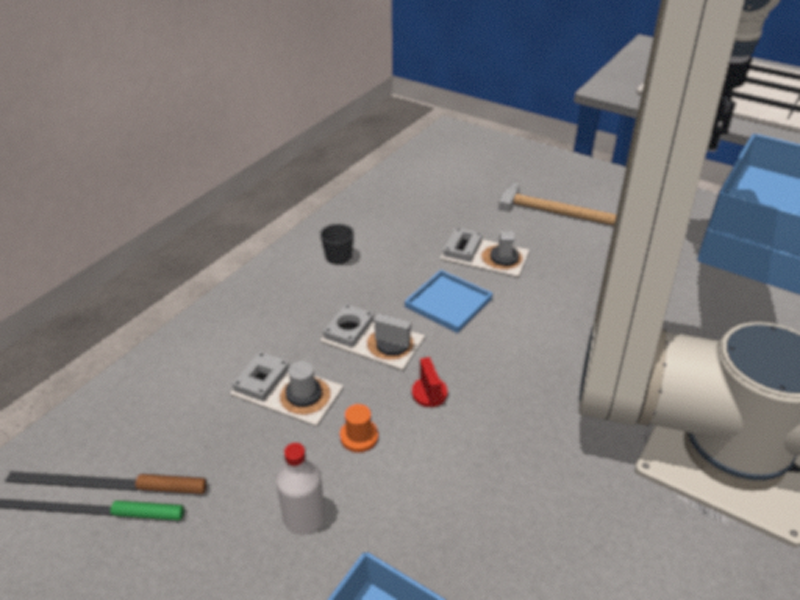

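The top view (800x600) shows the square-die board at (270,290) holding the round punch at (270,303). The round-die board at (355,315) holds the slot punch at (355,330), and the slot-die board at (507,335) holds the square punch at (515,352). The empty tray is at (430,343).

Possible mix-ups:
- Orange round look-alike at (265,365) and red slot look-alike at (328,386): neither is bright steel, so I leave both alone.
- Blue bins at the corners: these are not the shallow tray.

```bash
cat > h.py <<'E'
import numpy as np,cv2
from rig import ctrl,imaging
def ray(f,uv,z):
    W=f["world_to_cam"];R=W[:3,:3];c=-R.T@W[:3,3]
    uv=np.atleast_2d(uv).astype(float)
    d=np.c_[(uv[:,0]-f["cx"])/f["fx"],-(uv[:,1]-f["cy"])/f["fy"],-np.ones(len(uv))]@R
    return (c+d*((z-c[2])/d[:,2])[:,None])[:,:2]
def proj(f,p):
    p=np.atleast_2d(p)@f["world_to_cam"][:3,:3].T+f["world_to_cam"][:3,3]
    return np.c_[f["cx"]+f["fx"]*p[:,0]/-p[:,2],f["cy"]-f["fy"]*p[:,1]/-p[:,2]]
def comps(m,amin):
    cs,_=cv2.findContours(m.astype(np.uint8),cv2.RETR_EXTERNAL,cv2.CHAIN_APPROX_NONE)
    return [c for c in cs if cv2.contourArea(c)>=amin]
def circ(P):  # least-squares circle
    A=np.c_[2*P,np.ones(len(P))];s=np.linalg.lstsq(A,(P**2).sum(1),rcond=None)[0]
    return s[:2],np.sqrt(s[2]+s[:2]@s[:2])
E
python3 - <<'E'
from h import *
import pickle
for n in("top","side"):
    f=pickle.load(open(n+"0.pkl","rb"));im=f["color"];hsv=cv2.cvtColor(im,cv2.COLOR_RGB2HSV);H,S,V=cv2.split(hsv)
    print(n,"cam",-f["world_to_cam"][:3,:3].T@f["world_to_cam"][:3,3])
    tan=(H>8)&(H<22)&(S>70)&(S<200)&(V>70)
    k=np.ones((3,3),np.uint8)
    for c in comps(cv2.morphologyEx(tan.astype(np.uint8),cv2.MORPH_CLOSE,k),40):
        P=ray(f,cv2.convexHull(c)[:,0]+0.,.008).astype(np.float32);(cc,r)=cv2.minEnclosingCircle(P)
        print(" tan",c[:,0].mean(0).round(),np.round(cc,4),round(r,4),"lsq",circ(P))
    for c in comps((H>95)&(H<115)&(S>80)&(V>120),300):
        P=ray(f,c[:,0],.016).astype(np.float32);print(" blue",c[:,0].mean(0).round(),[np.round(q,3) for q in cv2.minAreaRect(P)])
    if n=="top": b=(150,155,350,250)
    else: b=(140,135,350,280)
    cr=im[b[1]:b[3],b[0]:b[2],::-1]
    cv2.imwrite(f"pics/{n}crop.png",cv2.resize(cr,None,fx=min(800/cr.shape[1],600/cr.shape[0]),fy=min(800/cr.shape[1],600/cr.shape[0]),interpolation=cv2.INTER_NEAREST))
E
```

```text
top cam [ 0.41007703 -0.00831102  1.24420494]
 tan [327. 225.] [ 0.5132 -0.2456] 0.0416 lsq (array([ 0.51324048, -0.24558136]), np.float64(0.04098007665797669))
 tan [396. 237.] [ 0.4702 -0.4713] 0.1179 lsq (array([ 0.46660923, -0.45655537]), np.float64(0.103130545740711))
 tan [228. 211.] [0.5643 0.0885] 0.0415 lsq (array([0.56449689, 0.08844169]), np.float64(0.04099902123941285))
 tan [175. 197.] [0.6133 0.2668] 0.0418 lsq (array([0.61352078, 0.26710757]), np.float64(0.04095844527742586))
 tan [103. 182.] [0.6699 0.5147] 0.0489 lsq (array([0.67901986, 0.49802855]), np.float64(0.0495668446387149))
 tan [ 26. 210.] [0.6038 0.7848] 0.1877 lsq (array([0.61771611, 0.88944844]), np.float64(0.20008833155900377))
 blue [ 64. 320.] [array([0.188, 0.63 ]), array([0.274, 0.317]), np.float64(89.945)]
 blue [274. 216.] [array([ 0.536, -0.069]), array([0.117, 0.119]), np.float64(86.412)]
side cam [0.04754572 0.85492869 0.89969575]
 tan [109. 309.] [0.6727 0.5087] 0.0534 lsq (array([0.68049821, 0.49736032]), np.float64(0.046346722471580684))
 tan [229. 274.] [0.5047 0.2699] 0.0493 lsq (array([0.5064667 , 0.27072692]), np.float64(0.04162409407710088))
 tan [195. 256.] [0.6186 0.2628] 0.041 lsq (array([0.6181656 , 0.26324905]), np.float64(0.04034629346819767))
 tan [249. 223.] [0.5691 0.0846] 0.041 lsq (array([0.56864101, 0.08530893]), np.float64(0.039746210831889055))
 tan [320. 167.] [ 0.5189 -0.2499] 0.0402 lsq (array([ 0.51842916, -0.24938971]), np.float64(0.03907590561507999))
 tan [361. 134.] [ 0.4826 -0.4881] 0.1145 lsq (array([ 0.48374607, -0.49762595]), np.float64(0.10240574807824065))
 blue [243. 373.] [array([0.328, 0.456]), array([0.144, 0.062]), np.float64(33.025)]
 blue [286. 192.] [array([ 0.539, -0.066]), array([0.129, 0.122]), np.float64(86.294)]
 blue [491. 136.] [array([ 0.131, -0.747]), array([0.174, 0.644]), np.float64(10.047)]
```

View pics/topcrop.png

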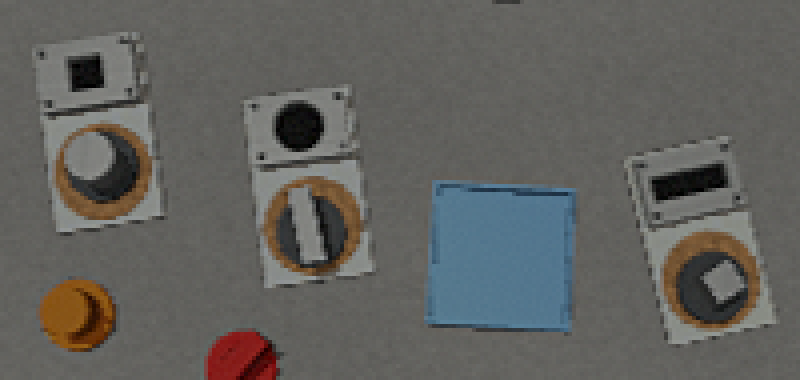

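The crop confirms the choices: bright stems, with round at crop (90,153), slot at (308,225) and square at (724,282). The die shapes above them read square, round and slot. Next I measure the stem tops.

Run:
```python
from h import *
import pickle
f=pickle.load(open("top0.pkl","rb"));im=f["color"]
V=im.min(2)
for nm,uv in(("round",(172,193)),("slot",(226.5,211)),("square",(330.5,225))):
    u,v=map(int,uv);print(nm); w=V[v-10:v+12,u-9:u+10]
    for row in w: print(" ".join(f"{x:3d}" for x in row))
```

```text
round
 37  35  46  48  46  58  71  76 125 141 142 139 140 139 140 140 139 137 134
 65 119 139 139 141 139 141 138 139 141 140 137 140 138 138 136 136 135 132
135 140 141 139 139 137 137 138 138 137 138 136 110 116 125 135 138 139 134
136 134 134 136 137 137 138 138 120  78  65  58  53  56  56  62  67 109 137
134 132 135 136 136 139 101  63  53  47  38  27  40  47  35  38  45  54  53
133 136 135 136 115  69  65  74 115 129 131 103  54  39  47  56  51  52  46
135 136 137 112  60  81 120 124 122 126 129 128 137  89  37  44  51  50  53
136 136 127  76  85 122 127 123 120 123 125 127 129 132  84  39  50  47  43
136 138 101  63 109 127 124 122 121 124 126 125 129 130  99  50  48  49  49
138 120  68 106 127 126 125 122 122 125 125 125 128 127 126  78  33  54  54
138 102  35 113 126 125 123 121 119 126 127 126 125 127 138  93  28  30  47
136  88  40 110 124 125 125 121 124 126 126 126 125 129 130  86  30  30  23
112  55  40 121 130 125 123 119 123 126 126 126 125 131 120  75  27  32  29
110  46  40  82 119 127 125 120 122 125 126 128 129 139 100  38  34  33  35
105  45  42  36 115 137 124 12
[... 3233 characters left out ...]
  39  53  49  57
 50  50  49  53  44  40  33 119 131 119 120 136 102  37  37  37  47  44  57
 49  49  52  51  46  44  39  37 114 131 103  60  31  16  36  43  53  51  99
 46  45  49  47  48  48  39  33  86  76  36  19  22  40  46  49  48  64 123
 33  50  51  51  46  49  47  39  33  22  22  37  46  43  41  39  42  61 120
 23  35  50  47  47  49  51  33  25  21  41  50  45  42  50  52  80 122 135
 43  25  29  49  49  49  47  44  47  50  47  45  39  51  46  59 116 133 132
 50  45  30  24  34  47  44  45  46  44  44  32  43  47  58 116 133 133 131
 57  44  48  50  30  23  31  38  31  19  22  38  43  56 117 134 132 129 133
131 122  92  56  42  41  42  52  45  37  43  81 129 137 141 143 145 143 125
```

```bash
cat >> h.py <<'E'
def stem(f,uv,thr=100,z=.065):
    m=(f["color"].min(2)>thr).astype(np.uint8)
    n,l=cv2.connectedComponents(m,connectivity=4)
    c=max(comps(l==l[int(uv[1]),int(uv[0])],1),key=cv2.contourArea)
    P=ray(f,c[:,0],z).astype(np.float32); r=cv2.minAreaRect(P)
    b=cv2.boxPoints(r); e=[b[1]-b[0],b[2]-b[1]]; e=max(e,key=np.linalg.norm)
    m=cv2.moments(c);cen=ray(f,[m["m10"]/m["m00"],m["m01"]/m["m00"]],z)[0]
    return cen.round(4),np.round(r[0],4),np.round(r[1],3),"long axis deg",np.degrees(np.arctan2(e[1],e[0])).round(1)
E
python3 - <<'E'
from h import *
import pickle
f=pickle.load(open("top0.pkl","rb"))
for nm,uv in(("round",(172,193)),("slot",(226,211)),("square",(331,225))): print(nm,*stem(f,uv))
E
```

```text
round [0.6168 0.2666] [0.6162 0.2666] [0.036 0.036] long axis deg -63.0
slot [0.5577 0.0906] [0.5579 0.091 ] [0.061 0.019] long axis deg 15.3
square [ 0.5071 -0.2443] [ 0.5069 -0.2443] [0.025 0.023] long axis deg 31.6
```

```bash
cat >> h.py <<'E'
from scipy.spatial.transform import Rotation as Ro
def go(x,y,line=None):  # tool shift (mm) after turning the closing line to 'line' deg
    s=ctrl.get_state();R=Ro.from_rotvec(s["tcp_rot"]).as_matrix()
    cur=np.degrees(np.arctan2(R[1,1],R[0,1]));az=0. if line is None else -((line-cur+90)%180-90)
    R2=R@Ro.from_rotvec([0,0,az],degrees=True).as_matrix()
    d=R2.T@(np.array([x,y,s["position"][2]])-s["position"])
    print("pos",s["position"].round(4),"line",cur.round(1),"tilt",R[2,2].round(4),"az",round(az,1),"tx,ty mm",(d[:2]*1000).round(1),"t",s["time_s"],"j",s["joint_pos"].round(2),"F",s["wrist_force"].round(1),"w",s["grip_width"],s["grasp_force"])
E
python3 -c "
from h import *
go(.560,.089,105.3)"
```

```text
pos [ 0.2381 -0.4955  0.2447] line -64.3 tilt -1.0 az 10.4 tx,ty mm [ 464.8 -478.9] t 0.1 j [-1.28  0.26  0.02  1.33 -0.    1.42] F [0.6 0.3 0.9] w 0.994514177676197 0.0
```

Call:
jog_arm(
  increments=[
    {"az": 5.2},
    {"az": 5.2},
    {"tx": 0.0233,"ty": -0.024},
    {"tx": 0.0233,"ty": -0.024},
    {"tx": 0.0233,"ty": -0.024},
    {"tx": 0.0233,"ty": -0.024},
    {"tx": 0.0233,"ty": -0.024},
    {"tx": 0.0233,"ty": -0.024},
    {"tx": 0.0233,"ty": -0.024},
    {"tx": 0.0233,"ty": -0.024},
    {"tx": 0.0233,"ty": -0.024},
    {"tx": 0.0233,"ty": -0.024},
  ],
  newtons=50,
)

```text
validation failed for argument at $.in...
```

Call:
jog_arm(
  increments=[
    {"tx": 0.0233,"ty": -0.024},
    {"tx": 0.0233,"ty": -0.024},
    {"tx": 0.0233,"ty": -0.024},
    {"tx": 0.0233,"ty": -0.024},
    {"tx": 0.0233,"ty": -0.024},
    {"tx": 0.0233,"ty": -0.024},
    {"tx": 0.0233,"ty": -0.024},
    {"tx": 0.0233,"ty": -0.024},
    {"tx": 0.0233,"ty": -0.024},
    {"tx": 0.0233,"ty": -0.024},
    {"tz": 0.03},
    {"tz": 0.03},
  ],
)

```text
validation failed for argument at $.in...
```

Call:
jog_arm(
  increments=[
    {"tz": 0.03},
    {"tz": 0.02},
    {},
    {},
  ],
)

```text
validation failed for argument at $.in...
```

```bash
python3 -c "
from h import *
go(.560,.089,105.3)
for n in('top','side'):
    f=imaging.grab_frame(n);s=ctrl.get_state();u=proj(f,s['position'])[0].astype(int);print(u)
    a=f['color'][max(u[1]-60,0):u[1]+60,max(u[0]-60,0):u[0]+60,::-1];globals()[n]=cv2.resize(a,(400,400),interpolation=cv2.INTER_CUBIC)
cv2.imwrite('pics/a.png',np.hstack([top,side]))"
```

```text
pos [ 0.2381 -0.4955  0.2447] line -64.3 tilt -1.0 az 10.4 tx,ty mm [ 464.8 -478.9] t 0.1 j [-1.28  0.26  0.02  1.33 -0.    1.42] F [0.6 0.3 0.9] w 0.994514177676197 0.0
[445 320]
[450  88]
```

View pics/a.png

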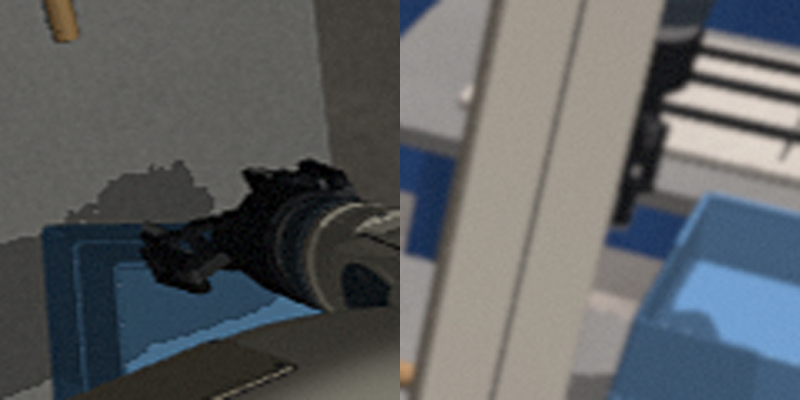

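The moves were refused, so the picture only shows the arm at its start, with the gripper at top-crop (280,200). All fields must be given in every row.

Call:
jog_arm(
  increments=[
    {"grip": 1,"tx": 0,"ty": 0,"tz": 0,"ax": 0,"ay": 0,"az": 5.2},
    {"grip": 1,"tx": 0,"ty": 0,"tz": 0,"ax": 0,"ay": 0,"az": 5.2},
    {"grip": 1,"tx": 0.0233,"ty": -0.024,"tz": 0,"ax": 0,"ay": 0,"az": 0},
    {"grip": 1,"tx": 0.0233,"ty": -0.024,"tz": 0,"ax": 0,"ay": 0,"az": 0},
    {"grip": 1,"tx": 0.0233,"ty": -0.024,"tz": 0,"ax": 0,"ay": 0,"az": 0},
    {"grip": 1,"tx": 0.0233,"ty": -0.024,"tz": 0,"ax": 0,"ay": 0,"az": 0},
    {"grip": 1,"tx": 0.0233,"ty": -0.024,"tz": 0,"ax": 0,"ay": 0,"az": 0},
    {"grip": 1,"tx": 0.0233,"ty": -0.024,"tz": 0,"ax": 0,"ay": 0,"az": 0},
    {"grip": 1,"tx": 0.0233,"ty": -0.024,"tz": 0,"ax": 0,"ay": 0,"az": 0},
    {"grip": 1,"tx": 0.0233,"ty": -0.024,"tz": 0,"ax": 0,"ay": 0,"az": 0},
    {"grip": 1,"tx": 0.0233,"ty": -0.024,"tz": 0,"ax": 0,"ay": 0,"az": 0},
    {"grip": 1,"tx": 0.0233,"ty": -0.024,"tz": 0,"ax": 0,"ay": 0,"az": 0},
  ],
  newtons=50,
)

```text
time_s: 1.4
position: [0.4001, -0.2016, 0.2453]
tcp_rot: [3.114, 0.417, 0.0]
wrist_force: [0.8, 0.7, -0.4]
grip_width: 0.998
grasp_force: 0.0
```

Call:
jog_arm(
  increments=[
    {"grip": 1,"tx": 0.0233,"ty": -0.024,"tz": 0,"ax": 0,"ay": 0,"az": 0},
    {"grip": 1,"tx": 0.0233,"ty": -0.024,"tz": 0,"ax": 0,"ay": 0,"az": 0},
    {"grip": 1,"tx": 0.0233,"ty": -0.024,"tz": 0,"ax": 0,"ay": 0,"az": 0},
    {"grip": 1,"tx": 0.0233,"ty": -0.024,"tz": 0,"ax": 0,"ay": 0,"az": 0},
    {"grip": 1,"tx": 0.0233,"ty": -0.024,"tz": 0,"ax": 0,"ay": 0,"az": 0},
    {"grip": 1,"tx": 0.0233,"ty": -0.024,"tz": 0,"ax": 0,"ay": 0,"az": 0},
    {"grip": 1,"tx": 0.0233,"ty": -0.024,"tz": 0,"ax": 0,"ay": 0,"az": 0},
    {"grip": 1,"tx": 0.0233,"ty": -0.024,"tz": 0,"ax": 0,"ay": 0,"az": 0},
    {"grip": 1,"tx": 0.0233,"ty": -0.024,"tz": 0,"ax": 0,"ay": 0,"az": 0},
    {"grip": 1,"tx": 0.0233,"ty": -0.024,"tz": 0,"ax": 0,"ay": 0,"az": 0},
    {"grip": 1,"tx": 0,"ty": 0,"tz": 0.04,"ax": 0,"ay": 0,"az": 0},
    {"grip": 1,"tx": 0,"ty": 0,"tz": 0.04,"ax": 0,"ay": 0,"az": 0},
  ],
)

```text
time_s: 2.6
position: [0.5623, 0.0911, 0.1647]
tcp_rot: [3.113, 0.42, 0.004]
wrist_force: [0.1, 0.1, -1.4]
grip_width: 0.997
grasp_force: 0.0
```

Call:
jog_arm(
  increments=[
    {"grip": 1,"tx": 0,"ty": 0,"tz": 0.02,"ax": 0,"ay": 0,"az": 0},
    {"grip": 1,"tx": 0,"ty": 0,"tz": 0,"ax": 0,"ay": 0,"az": 0},
    {"grip": 1,"tx": 0,"ty": 0,"tz": 0,"ax": 0,"ay": 0,"az": 0},
  ],
)

```text
time_s: 2.9
position: [0.5616, 0.0899, 0.1458]
tcp_rot: [-3.114, -0.417, 0.0]
wrist_force: [0.4, 0.1, -0.3]
grip_width: 1.0
grasp_force: 0.0
```

```bash
cat >> h.py <<'E'
def look(name,r=50):
    o=[];s=ctrl.get_state()
    for n in('top','side'):
        f=imaging.grab_frame(n);u=proj(f,s['position']-[0,0,.03])[0].astype(int)
        o.append(cv2.resize(f['color'][max(u[1]-r,0):u[1]+r,max(u[0]-r,0):u[0]+r,::-1],(400,400),interpolation=cv2.INTER_CUBIC))
    cv2.imwrite(f'pics/{name}.png',np.hstack(o))
E
python3 -c "
from h import *
go(.560,.089,105.3)
look('b')"
```

```text
pos [0.5616 0.0899 0.1458] line -74.7 tilt -1.0 az -0.0 tx,ty mm [-1.8  0.5] t 2.9 j [ 0.01  0.34 -0.13  1.11 -0.    2.89] F [ 0.4  0.1 -0.3] w 1.000131884066407 0.0
```

View pics/b.png

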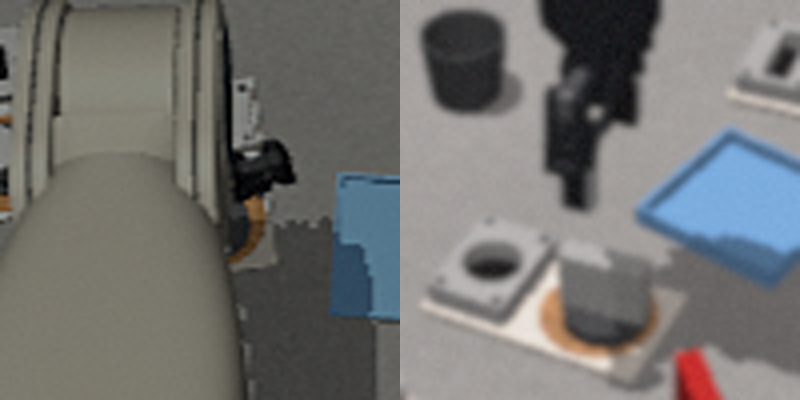

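The side view shows the gripper over the slot punch, with the bar at side-crop (600,290) between the fingers. I go down and grip.

Call:
jog_arm(
  increments=[
    {"grip": 1,"tx": -0.002,"ty": 0,"tz": 0.025,"ax": 0,"ay": 0,"az": 0},
    {"grip": 1,"tx": 0,"ty": 0,"tz": 0.025,"ax": 0,"ay": 0,"az": 0},
    {"grip": 1,"tx": 0,"ty": 0,"tz": 0.025,"ax": 0,"ay": 0,"az": 0},
    {"grip": 1,"tx": 0,"ty": 0,"tz": 0.015,"ax": 0,"ay": 0,"az": 0},
    {"grip": 1,"tx": 0,"ty": 0,"tz": 0.01,"ax": 0,"ay": 0,"az": 0},
    {"grip": 1,"tx": 0,"ty": 0,"tz": 0,"ax": 0,"ay": 0,"az": 0},
    {"grip": -1,"tx": 0,"ty": 0,"tz": 0,"ax": 0,"ay": 0,"az": 0},
    {"grip": -1,"tx": 0,"ty": 0,"tz": 0,"ax": 0,"ay": 0,"az": 0},
    {"grip": -1,"tx": 0,"ty": 0,"tz": 0,"ax": 0,"ay": 0,"az": 0},
    {"grip": -1,"tx": 0,"ty": 0,"tz": 0,"ax": 0,"ay": 0,"az": 0},
    {"grip": -1,"tx": 0,"ty": 0,"tz": 0,"ax": 0,"ay": 0,"az": 0},
    {"grip": -1,"tx": 0,"ty": 0,"tz": 0,"ax": 0,"ay": 0,"az": 0},
  ],
)

```text
time_s: 4.2
position: [0.56, 0.0892, 0.0459]
tcp_rot: [3.113, 0.417, 0.002]
wrist_force: [-0.8, -2.2, 6.8]
grip_width: 0.204
grasp_force: 50.0
```

Call:
jog_arm(
  increments=[
    {"grip": -1,"tx": 0,"ty": 0,"tz": 0,"ax": 0,"ay": 0,"az": 0},
    {"grip": -1,"tx": 0,"ty": 0,"tz": 0,"ax": 0,"ay": 0,"az": 0},
    {"grip": -1,"tx": 0,"ty": 0,"tz": 0,"ax": 0,"ay": 0,"az": 0},
  ],
)

```text
time_s: 4.5
position: [0.56, 0.0892, 0.0459]
tcp_rot: [3.113, 0.417, 0.002]
wrist_force: [0.0, -1.2, 5.7]
grip_width: 0.202
grasp_force: 50.0
```

Call:
jog_arm(
  increments=[
    {"grip": -1,"tx": 0,"ty": 0,"tz": -0.01,"ax": 0,"ay": 0,"az": 0},
    {"grip": -1,"tx": 0,"ty": 0,"tz": -0.02,"ax": 0,"ay": 0,"az": 0},
    {"grip": -1,"tx": 0,"ty": 0,"tz": -0.02,"ax": 0,"ay": 0,"az": 0},
    {"grip": -1,"tx": -0.0064,"ty": 0.0145,"tz": 0,"ax": 0,"ay": 0,"az": 0},
    {"grip": -1,"tx": -0.0127,"ty": 0.029,"tz": 0,"ax": 0,"ay": 0,"az": 0},
    {"grip": -1,"tx": -0.0127,"ty": 0.029,"tz": 0,"ax": 0,"ay": 0,"az": 0},
    {"grip": -1,"tx": -0.0127,"ty": 0.029,"tz": 0,"ax": 0,"ay": 0,"az": 0},
    {"grip": -1,"tx": -0.0127,"ty": 0.029,"tz": 0,"ax": 0,"ay": 0,"az": 0},
    {"grip": -1,"tx": -0.0064,"ty": 0.0145,"tz": 0,"ax": 0,"ay": 0,"az": 0},
    {"grip": -1,"tx": 0,"ty": 0,"tz": 0.02,"ax": 0,"ay": 0,"az": 0},
    {"grip": -1,"tx": 0,"ty": 0,"tz": 0.02,"ax": 0,"ay": 0,"az": 0},
    {"grip": -1,"tx": 0,"ty": 0,"tz": 0,"ax": 0,"ay": 0,"az": 0},
  ],
)

```text
time_s: 5.7
position: [0.5341, -0.067, 0.0526]
tcp_rot: [-3.111, -0.416, 0.008]
wrist_force: [-1.7, -0.1, -5.4]
grip_width: 0.203
grasp_force: 49.3
```

```bash
python3 -c "
from h import *
go(.537,-.068)
look('c')"
```

```text
pos [ 0.5341 -0.067   0.0526] line -74.8 tilt -1.0 az 0.0 tx,ty mm [2.6 1.7] t 5.7 j [-0.28  0.37 -0.34  0.87  0.    2.59] F [-1.7 -0.1 -5.4] w 0.2029120920077665 49.33119177818298
```

View pics/c.png

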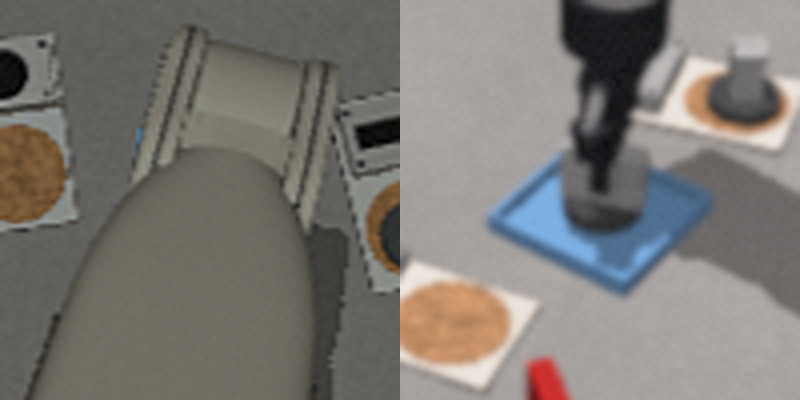

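The slot punch (side-crop (605,190)) hangs upright just above the middle of the tray. I lower and release it.

Call:
jog_arm(
  increments=[
    {"grip": -1,"tx": 0,"ty": 0,"tz": 0.006,"ax": 0,"ay": 0,"az": 0},
    {"grip": -1,"tx": 0,"ty": 0,"tz": 0.004,"ax": 0,"ay": 0,"az": 0},
    {"grip": -1,"tx": 0,"ty": 0,"tz": 0,"ax": 0,"ay": 0,"az": 0},
    {"grip": -1,"tx": 0,"ty": 0,"tz": 0,"ax": 0,"ay": 0,"az": 0},
  ],
)

```text
time_s: 6.2
position: [0.5363, -0.0671, 0.0455]
tcp_rot: [3.114, 0.417, 0.0]
wrist_force: [0.6, -0.9, -4.9]
grip_width: 0.204
grasp_force: 49.6
```

Call:
jog_arm(
  increments=[
    {"grip": -1,"tx": 0,"ty": 0,"tz": 0.0035,"ax": 0,"ay": 0,"az": 0},
    {"grip": -1,"tx": 0,"ty": 0,"tz": 0,"ax": 0,"ay": 0,"az": 0},
    {"grip": 1,"tx": 0,"ty": 0,"tz": 0,"ax": 0,"ay": 0,"az": 0},
    {"grip": 1,"tx": 0,"ty": 0,"tz": 0,"ax": 0,"ay": 0,"az": 0},
    {"grip": 1,"tx": 0,"ty": 0,"tz": 0,"ax": 0,"ay": 0,"az": 0},
    {"grip": 1,"tx": 0,"ty": 0,"tz": 0,"ax": 0,"ay": 0,"az": 0},
    {"grip": 1,"tx": 0,"ty": 0,"tz": 0,"ax": 0,"ay": 0,"az": 0},
    {"grip": 1,"tx": 0,"ty": 0,"tz": 0,"ax": 0,"ay": 0,"az": 0},
    {"grip": 1,"tx": 0,"ty": 0,"tz": -0.03,"ax": 0,"ay": 0,"az": 0},
    {"grip": 1,"tx": 0,"ty": 0,"tz": -0.04,"ax": 0,"ay": 0,"az": 0},
    {"grip": 1,"tx": 0,"ty": 0,"tz": -0.04,"ax": 0,"ay": 0,"az": 0},
    {"grip": 1,"tx": 0,"ty": 0,"tz": 0,"ax": 0,"ay": 0,"az": 0},
  ],
)

```text
time_s: 7.4
position: [0.5385, -0.0678, 0.1569]
tcp_rot: [3.11, 0.417, 0.012]
wrist_force: [0.5, -0.7, -0.6]
grip_width: 1.001
grasp_force: 0.0
```

```bash
python3 -c "
from h import *
go(.619,.265,95)
f=imaging.grab_frame('side');H,S,V=cv2.split(cv2.cvtColor(f['color'],cv2.COLOR_RGB2HSV))
for c in comps((H>8)&(H<22)&(S>70)&(S<200)&(V>70),100):
    print(c[:,0].mean(0),circ(ray(f,c[:,0],.008)))
cv2.imwrite('pics/d.png',cv2.resize(f['color'][120:290,130:350,::-1],(776,600)))
"
```

```text
pos [ 0.5385 -0.0678  0.1569] line -74.7 tilt -1.0 az 10.3 tx,ty mm [ 109.2 -324.5] t 7.4 j [-0.28  0.28 -0.18  1.1   0.    2.6 ] F [ 0.5 -0.7 -0.6] w 1.0009549513485194 0.0
[109.18811881 309.40594059] (array([0.67335187, 0.50595958]), np.float64(0.03526754850105557))
[228.86046512 274.34883721] (array([0.50408396, 0.27176203]), np.float64(0.03786292818049062))
[195.16161616 255.36363636] (array([0.61862768, 0.26320538]), np.float64(0.03551976574763098))
[249.42857143 219.25714286] (array([0.56903474, 0.0846199 ]), np.float64(0.03920956691237012))
[356.72649573 132.52136752] (array([ 0.49649008, -0.48083932]), np.float64(0.062006901120396106))
```

View pics/d.png

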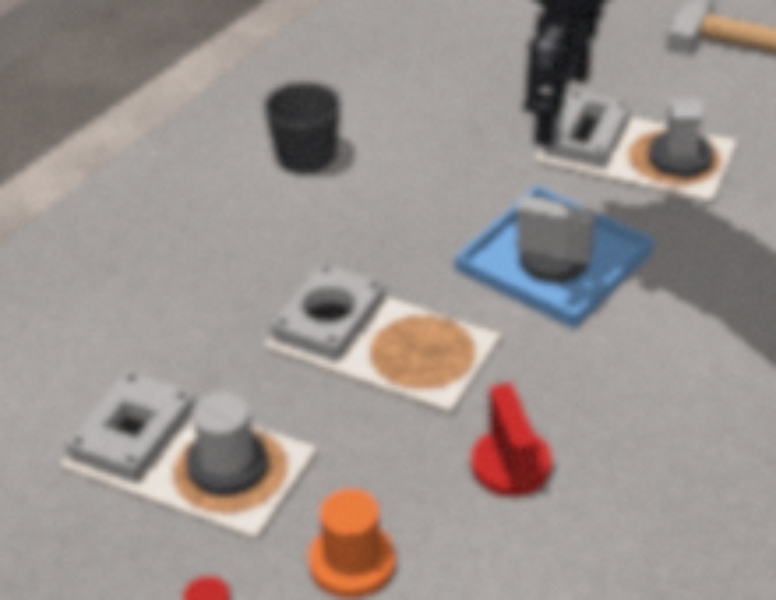

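The view shows the slot punch standing upright and released in the tray (550,240), and the round-die pad (422,352) now empty. Next is the round punch at (225,440).

Call:
jog_arm(
  increments=[
    {"grip": 1,"tx": 0,"ty": 0,"tz": 0,"ax": 0,"ay": 0,"az": -7},
    {"grip": 1,"tx": 0,"ty": 0,"tz": 0,"ax": 0,"ay": 0,"az": -7},
    {"grip": 1,"tx": 0,"ty": 0,"tz": 0,"ax": 0,"ay": 0,"az": -6},
    {"grip": 1,"tx": 0.032,"ty": -0.028,"tz": 0,"ax": 0,"ay": 0,"az": 0},
    {"grip": 1,"tx": 0.032,"ty": -0.028,"tz": 0,"ax": 0,"ay": 0,"az": 0},
    {"grip": 1,"tx": 0.032,"ty": -0.028,"tz": 0,"ax": 0,"ay": 0,"az": 0},
    {"grip": 1,"tx": 0.032,"ty": -0.028,"tz": 0,"ax": 0,"ay": 0,"az": 0},
    {"grip": 1,"tx": 0.032,"ty": -0.028,"tz": 0,"ax": 0,"ay": 0,"az": 0},
    {"grip": 1,"tx": 0.032,"ty": -0.028,"tz": 0,"ax": 0,"ay": 0,"az": 0},
    {"grip": 1,"tx": 0.032,"ty": -0.028,"tz": 0,"ax": 0,"ay": 0,"az": 0},
    {"grip": 1,"tx": 0.032,"ty": -0.028,"tz": 0,"ax": 0,"ay": 0,"az": 0},
    {"grip": 1,"tx": 0,"ty": 0,"tz": 0,"ax": 0,"ay": 0,"az": 0},
  ],
)

```text
time_s: 8.65
position: [0.6158, 0.268, 0.1494]
tcp_rot: [-2.991, -0.957, 0.003]
wrist_force: [-0.3, -0.5, -0.8]
grip_width: 0.996
grasp_force: 0.0
```

Call:
jog_arm(
  increments=[
    {"grip": 1,"tx": 0,"ty": 0,"tz": 0.02,"ax": 0,"ay": 0,"az": 0},
    {"grip": 1,"tx": 0,"ty": 0,"tz": 0,"ax": 0,"ay": 0,"az": 0},
    {"grip": 1,"tx": 0,"ty": 0,"tz": 0,"ax": 0,"ay": 0,"az": 0},
  ],
)

```text
time_s: 8.95
position: [0.6155, 0.2628, 0.1309]
tcp_rot: [-2.994, -0.951, 0.004]
wrist_force: [-0.3, 0.9, 1.1]
grip_width: 1.001
grasp_force: 0.0
```

```bash
python3 -c "
from h import *
go(.619,.265)
look('e')"
```

```text
pos [0.6155 0.2628 0.1309] line -54.8 tilt -1.0 az 0.0 tx,ty mm [4.1 0.3] t 8.95 j [ 0.28  0.51  0.12  1.18 -0.    2.81] F [-0.3  0.9  1.1] w 1.0007869579302848 0.0
```

View pics/e.png

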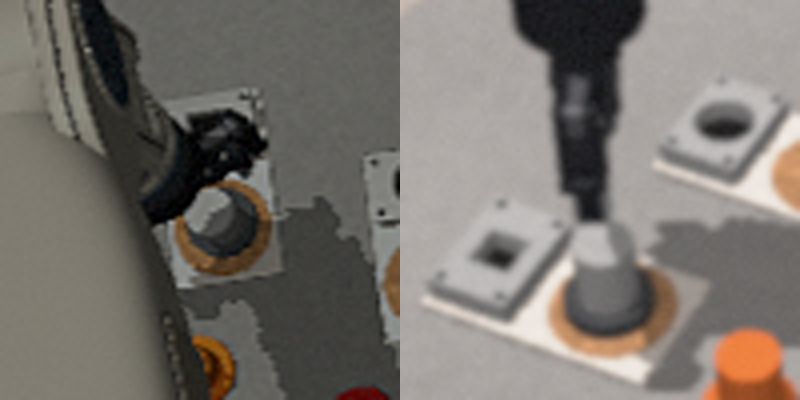

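The gripper is over the round punch (side-crop (605,270)), with the orange look-alike clear of it. I go down and grip.

Call:
jog_arm(
  increments=[
    {"grip": 1,"tx": 0.003,"ty": 0,"tz": 0.025,"ax": 0,"ay": 0,"az": 0},
    {"grip": 1,"tx": 0,"ty": 0,"tz": 0.025,"ax": 0,"ay": 0,"az": 0},
    {"grip": 1,"tx": 0,"ty": 0,"tz": 0.02,"ax": 0,"ay": 0,"az": 0},
    {"grip": 1,"tx": 0,"ty": 0,"tz": 0.015,"ax": 0,"ay": 0,"az": 0},
    {"grip": 1,"tx": 0,"ty": 0,"tz": 0,"ax": 0,"ay": 0,"az": 0},
    {"grip": 1,"tx": 0,"ty": 0,"tz": 0,"ax": 0,"ay": 0,"az": 0},
    {"grip": -1,"tx": 0,"ty": 0,"tz": 0,"ax": 0,"ay": 0,"az": 0},
    {"grip": -1,"tx": 0,"ty": 0,"tz": 0,"ax": 0,"ay": 0,"az": 0},
    {"grip": -1,"tx": 0,"ty": 0,"tz": 0,"ax": 0,"ay": 0,"az": 0},
    {"grip": -1,"tx": 0,"ty": 0,"tz": 0,"ax": 0,"ay": 0,"az": 0},
    {"grip": -1,"tx": 0,"ty": 0,"tz": 0,"ax": 0,"ay": 0,"az": 0},
    {"grip": -1,"tx": 0,"ty": 0,"tz": 0,"ax": 0,"ay": 0,"az": 0},
  ],
  newtons=60,
)

```text
time_s: 10.25
position: [0.6192, 0.265, 0.048]
tcp_rot: [2.993, 0.951, 0.003]
wrist_force: [0.8, -2.4, 5.5]
grip_width: 0.452
grasp_force: 60.9
```

```bash
python3 -c "
from h import *
go(.567,.0865)"
```

```text
pos [0.6192 0.265  0.048 ] line -54.8 tilt -1.0 az 0.0 tx,ty mm [-145.6  115.7] t 10.25 j [ 0.28  0.57  0.    1.   -0.    2.81] F [ 0.8 -2.4  5.5] w 0.4518739389829106 60.85274577140808
```

Call:
jog_arm(
  increments=[
    {"grip": -1,"tx": 0,"ty": 0,"tz": -0.01,"ax": 0,"ay": 0,"az": 0},
    {"grip": -1,"tx": 0,"ty": 0,"tz": -0.02,"ax": 0,"ay": 0,"az": 0},
    {"grip": -1,"tx": 0,"ty": 0,"tz": -0.02,"ax": 0,"ay": 0,"az": 0},
    {"grip": -1,"tx": -0.0146,"ty": 0.0117,"tz": 0,"ax": 0,"ay": 0,"az": 0},
    {"grip": -1,"tx": -0.0291,"ty": 0.0231,"tz": 0,"ax": 0,"ay": 0,"az": 0},
    {"grip": -1,"tx": -0.0291,"ty": 0.0231,"tz": 0,"ax": 0,"ay": 0,"az": 0},
    {"grip": -1,"tx": -0.0291,"ty": 0.0231,"tz": 0,"ax": 0,"ay": 0,"az": 0},
    {"grip": -1,"tx": -0.0291,"ty": 0.0231,"tz": 0,"ax": 0,"ay": 0,"az": 0},
    {"grip": -1,"tx": -0.0146,"ty": 0.0117,"tz": 0,"ax": 0,"ay": 0,"az": 0},
    {"grip": -1,"tx": 0,"ty": 0,"tz": 0.02,"ax": 0,"ay": 0,"az": 0},
    {"grip": -1,"tx": 0,"ty": 0,"tz": 0.02,"ax": 0,"ay": 0,"az": 0},
    {"grip": -1,"tx": 0,"ty": 0,"tz": 0,"ax": 0,"ay": 0,"az": 0},
  ],
)

```text
time_s: 11.45
position: [0.5644, 0.0864, 0.0546]
tcp_rot: [-2.993, -0.95, 0.008]
wrist_force: [-1.1, 0.5, -6.3]
grip_width: 0.452
grasp_force: 61.6
```

Call:
jog_arm(
  increments=[
    {"grip": -1,"tx": 0,"ty": 0,"tz": 0,"ax": 0,"ay": 0,"az": 0},
    {"grip": -1,"tx": 0,"ty": 0,"tz": 0,"ax": 0,"ay": 0,"az": 0},
  ],
)

```text
time_s: 11.65
position: [0.5669, 0.0868, 0.0578]
tcp_rot: [2.994, 0.952, 0.002]
wrist_force: [-0.2, 0.1, -7.6]
grip_width: 0.457
grasp_force: 61.6
```

```bash
python3 -c "
from h import *
go(.567,.0865)
look('g',35)"
```

```text
pos [0.5669 0.0868 0.0578] line -54.7 tilt -1.0 az 0.0 tx,ty mm [-0.1  0.3] t 11.65 j [ 0.01  0.41 -0.25  0.91  0.    2.53] F [-0.2  0.1 -7.6] w 0.45725703314407457 61.62775754928589
```

View pics/g.png

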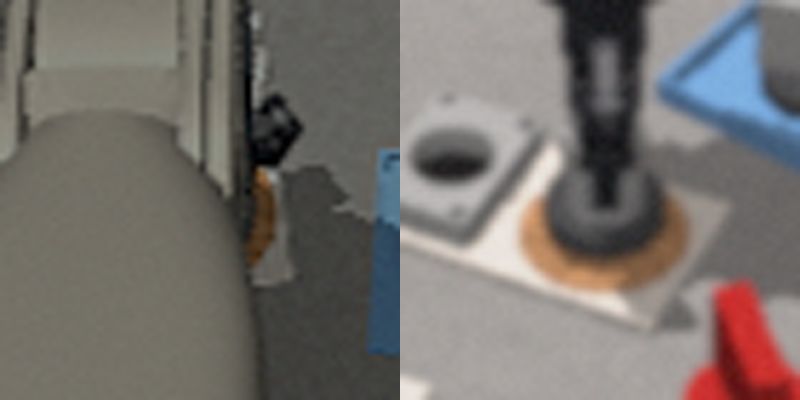

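The side view shows the base disc at (605,210), about 10 mm above and centred on the tan pad (604,225). I lower, release and rise.

Call:
jog_arm(
  increments=[
    {"grip": -1,"tx": 0,"ty": 0,"tz": 0.005,"ax": 0,"ay": 0,"az": 0},
    {"grip": -1,"tx": 0,"ty": 0,"tz": 0.005,"ax": 0,"ay": 0,"az": 0},
    {"grip": -1,"tx": 0,"ty": 0,"tz": 0,"ax": 0,"ay": 0,"az": 0},
    {"grip": -1,"tx": 0,"ty": 0,"tz": 0,"ax": 0,"ay": 0,"az": 0},
    {"grip": 1,"tx": 0,"ty": 0,"tz": 0,"ax": 0,"ay": 0,"az": 0},
    {"grip": 1,"tx": 0,"ty": 0,"tz": 0,"ax": 0,"ay": 0,"az": 0},
    {"grip": 1,"tx": 0,"ty": 0,"tz": 0,"ax": 0,"ay": 0,"az": 0},
    {"grip": 1,"tx": 0,"ty": 0,"tz": 0,"ax": 0,"ay": 0,"az": 0},
    {"grip": 1,"tx": 0,"ty": 0,"tz": 0,"ax": 0,"ay": 0,"az": 0},
    {"grip": 1,"tx": 0,"ty": 0,"tz": -0.02,"ax": 0,"ay": 0,"az": 0},
    {"grip": 1,"tx": 0,"ty": 0,"tz": -0.04,"ax": 0,"ay": 0,"az": 0},
    {"grip": 1,"tx": 0,"ty": 0,"tz": -0.04,"ax": 0,"ay": 0,"az": 0},
  ],
)

```text
time_s: 12.95
position: [0.5659, 0.0866, 0.1474]
tcp_rot: [-2.994, -0.951, 0.003]
wrist_force: [0.8, 0.3, 0.7]
grip_width: 1.002
grasp_force: 0.0
```

```bash
python3 -c "
from h import *
go(.5095,-.246,121.6)"
```

```text
pos [0.5659 0.0866 0.1474] line -54.7 tilt -1.0 az 3.7 tx,ty mm [-222.3  253.7] t 12.95 j [ 0.01  0.34 -0.11  1.12 -0.    2.53] F [0.8 0.3 0.7] w 1.0015652828216361 0.0
```

Call:
jog_arm(
  increments=[
    {"grip": 1,"tx": 0,"ty": 0,"tz": 0,"ax": 0,"ay": 0,"az": 3.7},
    {"grip": 1,"tx": -0.0247,"ty": 0.0282,"tz": 0,"ax": 0,"ay": 0,"az": 0},
    {"grip": 1,"tx": -0.0247,"ty": 0.0282,"tz": 0,"ax": 0,"ay": 0,"az": 0},
    {"grip": 1,"tx": -0.0247,"ty": 0.0282,"tz": 0,"ax": 0,"ay": 0,"az": 0},
    {"grip": 1,"tx": -0.0247,"ty": 0.0282,"tz": 0,"ax": 0,"ay": 0,"az": 0},
    {"grip": 1,"tx": -0.0247,"ty": 0.0282,"tz": 0,"ax": 0,"ay": 0,"az": 0},
    {"grip": 1,"tx": -0.0247,"ty": 0.0282,"tz": 0,"ax": 0,"ay": 0,"az": 0},
    {"grip": 1,"tx": -0.0247,"ty": 0.0282,"tz": 0,"ax": 0,"ay": 0,"az": 0},
    {"grip": 1,"tx": -0.0247,"ty": 0.0282,"tz": 0,"ax": 0,"ay": 0,"az": 0},
    {"grip": 1,"tx": -0.0247,"ty": 0.0282,"tz": 0,"ax": 0,"ay": 0,"az": 0},
    {"grip": 1,"tx": 0,"ty": 0,"tz": 0,"ax": 0,"ay": 0,"az": 0},
    {"grip": 1,"tx": 0,"ty": 0,"tz": 0,"ax": 0,"ay": 0,"az": 0},
  ],
)

```text
time_s: 14.15
position: [0.5095, -0.2467, 0.1465]
tcp_rot: [-3.024, -0.851, 0.0]
wrist_force: [-1.2, 0.5, 0.2]
grip_width: 1.003
grasp_force: 0.0
```

```bash
python3 -c "
from h import *
go(.5095,-.246,121.6)
look('i')
f=imaging.grab_frame('top')
u=proj(f,[.557,.0865,.065])[0];u=proj(f,[.567,.0865,.065])[0]
try: print('round',*stem(f,u))
except Exception as e: print(e)"
```

```text
pos [ 0.5095 -0.2467  0.1465] line -58.6 tilt -1.0 az -0.2 tx,ty mm [ 0.4 -0.6] t 14.15 j [-0.6   0.33 -0.13  1.11  0.    1.99] F [-1.2  0.5  0.2] w 1.0025030897406881 0.0
round [0.5639 0.0888] [0.5651 0.0885] [0.036 0.036] long axis deg -0.2
```

View pics/i.png

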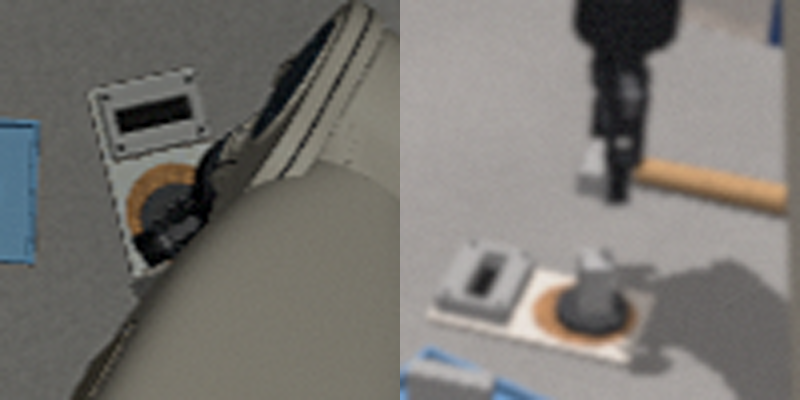

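The round punch now sits within 1 mm of its pad centre in the top view. The gripper is above the square punch (side-crop (595,290)), clear of the hammer, so I grip it.

Call:
jog_arm(
  increments=[
    {"grip": 1,"tx": 0,"ty": 0,"tz": 0.025,"ax": 0,"ay": 0,"az": 0},
    {"grip": 1,"tx": 0,"ty": 0,"tz": 0.025,"ax": 0,"ay": 0,"az": 0},
    {"grip": 1,"tx": 0,"ty": 0,"tz": 0.025,"ax": 0,"ay": 0,"az": 0},
    {"grip": 1,"tx": 0,"ty": 0,"tz": 0.015,"ax": 0,"ay": 0,"az": 0},
    {"grip": 1,"tx": 0,"ty": 0,"tz": 0.01,"ax": 0,"ay": 0,"az": 0},
    {"grip": 1,"tx": 0,"ty": 0,"tz": 0,"ax": 0,"ay": 0,"az": 0},
    {"grip": -1,"tx": 0,"ty": 0,"tz": 0,"ax": 0,"ay": 0,"az": 0},
    {"grip": -1,"tx": 0,"ty": 0,"tz": 0,"ax": 0,"ay": 0,"az": 0},
    {"grip": -1,"tx": 0,"ty": 0,"tz": 0,"ax": 0,"ay": 0,"az": 0},
    {"grip": -1,"tx": 0,"ty": 0,"tz": 0,"ax": 0,"ay": 0,"az": 0},
    {"grip": -1,"tx": 0,"ty": 0,"tz": 0,"ax": 0,"ay": 0,"az": 0},
    {"grip": -1,"tx": 0,"ty": 0,"tz": 0,"ax": 0,"ay": 0,"az": 0},
  ],
)

```text
time_s: 15.5
position: [0.5101, -0.2463, 0.0475]
tcp_rot: [3.022, 0.854, 0.001]
wrist_force: [-0.3, -0.3, 6.6]
grip_width: 0.297
grasp_force: 59.4
```

Call:
jog_arm(
  increments=[
    {"grip": -1,"tx": 0,"ty": 0,"tz": 0,"ax": 0,"ay": 0,"az": 0},
    {"grip": -1,"tx": 0,"ty": 0,"tz": -0.02,"ax": 0,"ay": 0,"az": 0},
    {"grip": -1,"tx": 0,"ty": 0,"tz": -0.03,"ax": 0,"ay": 0,"az": 0},
    {"grip": -1,"tx": 0,"ty": 0,"tz": -0.04,"ax": 0,"ay": 0,"az": 0},
    {"grip": -1,"tx": 0,"ty": 0,"tz": -0.03,"ax": 0,"ay": 0,"az": 0},
    {"grip": -1,"tx": 0,"ty": 0,"tz": 0,"ax": 0,"ay": 0,"az": 0},
    {"grip": -1,"tx": 0,"ty": 0,"tz": 0,"ax": 0,"ay": 0,"az": 0},
  ],
)

```text
time_s: 16.2
position: [0.5096, -0.2459, 0.1663]
tcp_rot: [-3.023, -0.854, 0.0]
wrist_force: [-0.2, -0.1, -5.3]
grip_width: 0.295
grasp_force: 60.4
```

```bash
python3 -c "
from h import *
go(.616,.265)"
```

```text
pos [ 0.5096 -0.2459  0.1663] line -58.4 tilt -1.0 az 0.0 tx,ty mm [ 358.  -379.7] t 16.2 j [-0.6   0.32 -0.1   1.16  0.    1.99] F [-0.2 -0.1 -5.3] w 0.2948285528182181 60.44618010520935
```

Call:
jog_arm(
  increments=[
    {"grip": -1,"tx": 0.0112,"ty": -0.0119,"tz": 0,"ax": 0,"ay": 0,"az": 0},
    {"grip": -1,"tx": 0.0224,"ty": -0.0237,"tz": 0,"ax": 0,"ay": 0,"az": 0},
    {"grip": -1,"tx": 0.0224,"ty": -0.0237,"tz": 0,"ax": 0,"ay": 0,"az": 0},
    {"grip": -1,"tx": 0.0224,"ty": -0.0237,"tz": 0,"ax": 0,"ay": 0,"az": 0},
    {"grip": -1,"tx": 0.0224,"ty": -0.0237,"tz": 0,"ax": 0,"ay": 0,"az": 0},
    {"grip": -1,"tx": 0.0224,"ty": -0.0237,"tz": 0,"ax": 0,"ay": 0,"az": 0},
    {"grip": -1,"tx": 0.0224,"ty": -0.0237,"tz": 0,"ax": 0,"ay": 0,"az": 0},
    {"grip": -1,"tx": 0.0224,"ty": -0.0237,"tz": 0,"ax": 0,"ay": 0,"az": 0},
    {"grip": -1,"tx": 0.0224,"ty": -0.0237,"tz": 0,"ax": 0,"ay": 0,"az": 0},
    {"grip": -1,"tx": 0.0224,"ty": -0.0237,"tz": 0,"ax": 0,"ay": 0,"az": 0},
    {"grip": -1,"tx": 0.0224,"ty": -0.0237,"tz": 0,"ax": 0,"ay": 0,"az": 0},
    {"grip": -1,"tx": 0.0224,"ty": -0.0237,"tz": 0,"ax": 0,"ay": 0,"az": 0},
  ],
)

```text
time_s: 17.4
position: [0.5855, 0.1232, 0.1647]
tcp_rot: [-3.022, -0.854, 0.005]
wrist_force: [-0.8, 0.4, -3.9]
grip_width: 0.293
grasp_force: 60.1
```

Call:
jog_arm(
  increments=[
    {"grip": -1,"tx": 0.0224,"ty": -0.0237,"tz": 0,"ax": 0,"ay": 0,"az": 0},
    {"grip": -1,"tx": 0.0224,"ty": -0.0237,"tz": 0,"ax": 0,"ay": 0,"az": 0},
    {"grip": -1,"tx": 0.0224,"ty": -0.0237,"tz": 0,"ax": 0,"ay": 0,"az": 0},
    {"grip": -1,"tx": 0.0224,"ty": -0.0237,"tz": 0,"ax": 0,"ay": 0,"az": 0},
    {"grip": -1,"tx": 0.0112,"ty": -0.0119,"tz": 0,"ax": 0,"ay": 0,"az": 0},
    {"grip": -1,"tx": 0,"ty": 0,"tz": 0.04,"ax": 0,"ay": 0,"az": 0},
    {"grip": -1,"tx": 0,"ty": 0,"tz": 0.04,"ax": 0,"ay": 0,"az": 0},
    {"grip": -1,"tx": 0,"ty": 0,"tz": 0.025,"ax": 0,"ay": 0,"az": 0},
    {"grip": -1,"tx": 0,"ty": 0,"tz": 0,"ax": 0,"ay": 0,"az": 0},
    {"grip": -1,"tx": 0,"ty": 0,"tz": 0,"ax": 0,"ay": 0,"az": 0},
    {"grip": -1,"tx": 0,"ty": 0,"tz": 0,"ax": 0,"ay": 0,"az": 0},
  ],
)

```text
time_s: 18.5
position: [0.6175, 0.265, 0.0633]
tcp_rot: [-3.023, -0.854, -0.003]
wrist_force: [-0.8, -0.3, -4.1]
grip_width: 0.296
grasp_force: 60.1
```

```bash
python3 -c "
from h import *
go(.616,.265)
look('j',35)"
```

```text
pos [0.6175 0.265  0.0633] line -58.4 tilt -1.0 az 0.0 tx,ty mm [-1.3 -0.7] t 18.5 j [ 0.28  0.56  0.02  1.03 -0.    2.87] F [-0.8 -0.3 -4.1] w 0.2962209820882715 60.092997550964355
```

View pics/j.png

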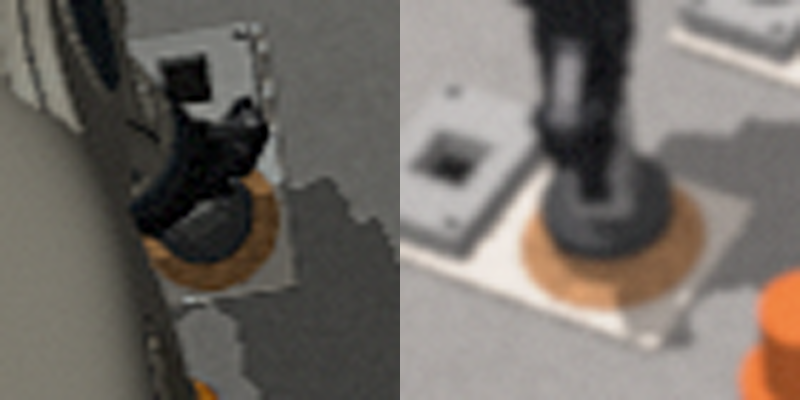

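The square punch's base (side-crop (607,215)) hangs about 16 mm above the square-die pad (612,238), centred. I lower and release.

Call:
jog_arm(
  increments=[
    {"grip": -1,"tx": -0.001,"ty": 0,"tz": 0.007,"ax": 0,"ay": 0,"az": 0},
    {"grip": -1,"tx": 0,"ty": 0,"tz": 0.006,"ax": 0,"ay": 0,"az": 0},
    {"grip": -1,"tx": 0,"ty": 0,"tz": 0.002,"ax": 0,"ay": 0,"az": 0},
    {"grip": -1,"tx": 0,"ty": 0,"tz": 0,"ax": 0,"ay": 0,"az": 0},
    {"grip": -1,"tx": 0,"ty": 0,"tz": 0,"ax": 0,"ay": 0,"az": 0},
  ],
)

```text
time_s: 19.1
position: [0.6157, 0.2641, 0.0475]
tcp_rot: [3.023, 0.854, 0.001]
wrist_force: [-3.4, -1.7, 5.9]
grip_width: 0.295
grasp_force: 61.4
```

Touched down (the force reversed), so I release and rise.

Call:
jog_arm(
  increments=[
    {"grip": 1,"tx": 0,"ty": 0,"tz": 0,"ax": 0,"ay": 0,"az": 0},
    {"grip": 1,"tx": 0,"ty": 0,"tz": 0,"ax": 0,"ay": 0,"az": 0},
    {"grip": 1,"tx": 0,"ty": 0,"tz": 0,"ax": 0,"ay": 0,"az": 0},
    {"grip": 1,"tx": 0,"ty": 0,"tz": 0,"ax": 0,"ay": 0,"az": 0},
    {"grip": 1,"tx": 0,"ty": 0,"tz": 0,"ax": 0,"ay": 0,"az": 0},
    {"grip": 1,"tx": 0,"ty": 0,"tz": 0,"ax": 0,"ay": 0,"az": 0},
    {"grip": 1,"tx": 0,"ty": 0,"tz": -0.02,"ax": 0,"ay": 0,"az": 0},
    {"grip": 1,"tx": 0,"ty": 0,"tz": -0.04,"ax": 0,"ay": 0,"az": 0},
    {"grip": 1,"tx": 0,"ty": 0,"tz": -0.04,"ax": 0,"ay": 0,"az": 0},
    {"grip": 1,"tx": 0,"ty": 0,"tz": 0,"ax": 0,"ay": 0,"az": 0},
  ],
)

```text
time_s: 20.1
position: [0.6181, 0.2649, 0.1529]
tcp_rot: [-3.023, -0.854, -0.014]
wrist_force: [0.4, -0.1, -0.4]
grip_width: 1.0
grasp_force: 0.0
```

```bash
python3 -c "
from h import *
go(.536,-.068,105.3)
f=imaging.grab_frame('top')
for n,p in(('slot',[.535,-.068,.061]),('slot',[.533,-.068,.061])):
  try: print(n,*stem(f,proj(f,p)[0],z=.061))
  except Exception as e: print(e)"
```

```text
pos [0.6181 0.2649 0.1529] line -58.4 tilt -1.0 az 16.3 tx,ty mm [-167.   299.5] t 20.1 j [0.28 0.5  0.15 1.22 0.   2.87] F [ 0.4 -0.1 -0.4] w 0.9998718701596222 0.0
slot [ 0.5353 -0.0642] [ 0.5351 -0.0655] [0.061 0.019] long axis deg 14.7
slot [ 0.5353 -0.0642] [ 0.5351 -0.0655] [0.061 0.019] long axis deg 14.7
```

Call:
jog_arm(
  increments=[
    {"grip": 1,"tx": -0.027,"ty": 0.0267,"tz": 0,"ax": 0,"ay": 0,"az": 0},
    {"grip": 1,"tx": -0.027,"ty": 0.0267,"tz": 0,"ax": 0,"ay": 0,"az": 0},
    {"grip": 1,"tx": -0.027,"ty": 0.0267,"tz": 0,"ax": 0,"ay": 0,"az": 0},
    {"grip": 1,"tx": -0.027,"ty": 0.0267,"tz": 0,"ax": 0,"ay": 0,"az": 0},
    {"grip": 1,"tx": -0.027,"ty": 0.0267,"tz": 0,"ax": 0,"ay": 0,"az": 0},
    {"grip": 1,"tx": -0.027,"ty": 0.0267,"tz": 0,"ax": 0,"ay": 0,"az": 0},
    {"grip": 1,"tx": -0.027,"ty": 0.0267,"tz": 0,"ax": 0,"ay": 0,"az": 0},
    {"grip": 1,"tx": -0.027,"ty": 0.0267,"tz": 0,"ax": 0,"ay": 0,"az": 0},
    {"grip": 1,"tx": -0.027,"ty": 0.0267,"tz": 0,"ax": 0,"ay": 0,"az": 0},
    {"grip": 1,"tx": 0,"ty": 0,"tz": 0,"ax": 0,"ay": 0,"az": 8.2},
    {"grip": 1,"tx": 0,"ty": 0,"tz": 0,"ax": 0,"ay": 0,"az": 8.1},
    {"grip": 1,"tx": 0,"ty": 0,"tz": 0,"ax": 0,"ay": 0,"az": 0},
  ],
)

```text
time_s: 21.35
position: [0.534, -0.068, 0.1459]
tcp_rot: [-3.114, -0.412, 0.002]
wrist_force: [0.3, 0.5, -0.1]
grip_width: 1.004
grasp_force: 0.0
```

```bash
python3 -c "
from h import *
go(.537,-.067,105)
f=imaging.grab_frame('top')
u=proj(f,[.6135,.267,.065])[0]
try: print('square',*stem(f,u))
except Exception as e: print(e)"
```

```text
pos [ 0.534  -0.068   0.1459] line -74.9 tilt -1.0 az 0.1 tx,ty mm [ 3.1 -0.2] t 21.35 j [-0.28  0.29 -0.2   1.09  0.    2.6 ] F [ 0.3  0.5 -0.1] w 1.003695015433351 0.0
square [0.6125 0.2662] [0.6124 0.2661] [0.026 0.024] long axis deg 33.9
```

The square punch is within 2 mm of its pad centre. Now I pick up the slot punch again.

Call:
jog_arm(
  increments=[
    {"grip": 1,"tx": 0.003,"ty": 0,"tz": 0.025,"ax": 0,"ay": 0,"az": 0},
    {"grip": 1,"tx": 0,"ty": 0,"tz": 0.025,"ax": 0,"ay": 0,"az": 0},
    {"grip": 1,"tx": 0,"ty": 0,"tz": 0.025,"ax": 0,"ay": 0,"az": 0},
    {"grip": 1,"tx": 0,"ty": 0,"tz": 0.015,"ax": 0,"ay": 0,"az": 0},
    {"grip": 1,"tx": 0,"ty": 0,"tz": 0.012,"ax": 0,"ay": 0,"az": 0},
    {"grip": 1,"tx": 0,"ty": 0,"tz": 0,"ax": 0,"ay": 0,"az": 0},
    {"grip": -1,"tx": 0,"ty": 0,"tz": 0,"ax": 0,"ay": 0,"az": 0},
    {"grip": -1,"tx": 0,"ty": 0,"tz": 0,"ax": 0,"ay": 0,"az": 0},
    {"grip": -1,"tx": 0,"ty": 0,"tz": 0,"ax": 0,"ay": 0,"az": 0},
    {"grip": -1,"tx": 0,"ty": 0,"tz": 0,"ax": 0,"ay": 0,"az": 0},
    {"grip": -1,"tx": 0,"ty": 0,"tz": 0,"ax": 0,"ay": 0,"az": 0},
    {"grip": -1,"tx": 0,"ty": 0,"tz": 0,"ax": 0,"ay": 0,"az": 0},
  ],
)

```text
time_s: 22.6
position: [0.5378, -0.0671, 0.0454]
tcp_rot: [3.113, 0.417, 0.002]
wrist_force: [-0.8, 0.1, 6.5]
grip_width: 0.202
grasp_force: 60.2
```

Call:
jog_arm(
  increments=[
    {"grip": -1,"tx": 0,"ty": 0,"tz": 0,"ax": 0,"ay": 0,"az": 0},
    {"grip": -1,"tx": 0,"ty": 0,"tz": 0,"ax": 0,"ay": 0,"az": 0},
  ],
)

```text
time_s: 22.8
position: [0.5378, -0.067, 0.0454]
tcp_rot: [3.113, 0.417, 0.002]
wrist_force: [-0.4, 0.0, 5.7]
grip_width: 0.204
grasp_force: 60.2
```

```bash
python3 -c "
from h import *
go(.516,-.2475)"
```

```text
pos [ 0.5378 -0.067   0.0454] line -74.7 tilt -1.0 az 0.0 tx,ty mm [-68.5 168.4] t 22.8 j [-0.28  0.38 -0.34  0.84 -0.    2.6 ] F [-0.4  0.   5.7] w 0.2041126696507874 60.202152729034424
```

Call:
jog_arm(
  increments=[
    {"grip": -1,"tx": 0,"ty": 0,"tz": -0.02,"ax": 0,"ay": 0,"az": 0},
    {"grip": -1,"tx": 0,"ty": 0,"tz": -0.02,"ax": 0,"ay": 0,"az": 0},
    {"grip": -1,"tx": 0,"ty": 0,"tz": -0.02,"ax": 0,"ay": 0,"az": 0},
    {"grip": -1,"tx": -0.0057,"ty": 0.014,"tz": 0,"ax": 0,"ay": 0,"az": 0},
    {"grip": -1,"tx": -0.0114,"ty": 0.0281,"tz": 0,"ax": 0,"ay": 0,"az": 0},
    {"grip": -1,"tx": -0.0114,"ty": 0.0281,"tz": 0,"ax": 0,"ay": 0,"az": 0},
    {"grip": -1,"tx": -0.0114,"ty": 0.0281,"tz": 0,"ax": 0,"ay": 0,"az": 0},
    {"grip": -1,"tx": -0.0114,"ty": 0.0281,"tz": 0,"ax": 0,"ay": 0,"az": 0},
    {"grip": -1,"tx": -0.0114,"ty": 0.0281,"tz": 0,"ax": 0,"ay": 0,"az": 0},
    {"grip": -1,"tx": -0.0057,"ty": 0.014,"tz": 0,"ax": 0,"ay": 0,"az": 0},
    {"grip": -1,"tx": 0,"ty": 0,"tz": 0.02,"ax": 0,"ay": 0,"az": 0},
    {"grip": -1,"tx": 0,"ty": 0,"tz": 0.02,"ax": 0,"ay": 0,"az": 0},
  ],
)

```text
time_s: 24.0
position: [0.5152, -0.2483, 0.0635]
tcp_rot: [-3.114, -0.415, 0.001]
wrist_force: [-0.4, 0.3, -5.9]
grip_width: 0.196
grasp_force: 59.7
```

Call:
jog_arm(
  increments=[
    {"grip": -1,"tx": 0,"ty": 0,"tz": 0,"ax": 0,"ay": 0,"az": 0},
    {"grip": -1,"tx": 0,"ty": 0,"tz": 0,"ax": 0,"ay": 0,"az": 0},
    {"grip": -1,"tx": 0,"ty": 0,"tz": 0,"ax": 0,"ay": 0,"az": 0},
  ],
)

```text
time_s: 24.3
position: [0.5162, -0.2476, 0.0655]
tcp_rot: [3.113, 0.418, 0.001]
wrist_force: [0.3, -0.4, -5.7]
grip_width: 0.203
grasp_force: 59.5
```

```bash
python3 -c "
from h import *
go(.516,-.2475)
look('l',35)"
```

```text
pos [ 0.5162 -0.2476  0.0655] line -74.7 tilt -1.0 az 0.0 tx,ty mm [-0.1 -0.1] t 24.3 j [-0.59  0.41 -0.24  0.92 -0.    2.28] F [ 0.3 -0.4 -5.7] w 0.20259597566711 59.537919759750366
```

View pics/l.png

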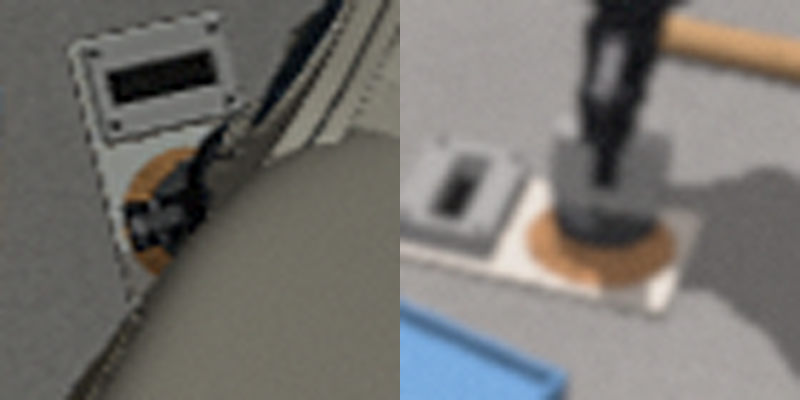

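The slot punch base (607,215) hangs centred over the slot-die pad (603,245). I lower it about 16 mm.

Call:
jog_arm(
  increments=[
    {"grip": -1,"tx": 0,"ty": 0,"tz": 0.007,"ax": 0,"ay": 0,"az": 0},
    {"grip": -1,"tx": 0,"ty": 0,"tz": 0.006,"ax": 0,"ay": 0,"az": 0},
    {"grip": -1,"tx": 0,"ty": 0,"tz": 0.003,"ax": 0,"ay": 0,"az": 0},
    {"grip": -1,"tx": 0,"ty": 0,"tz": 0,"ax": 0,"ay": 0,"az": 0},
    {"grip": -1,"tx": 0,"ty": 0,"tz": 0,"ax": 0,"ay": 0,"az": 0},
  ],
)

```text
time_s: 24.9
position: [0.5156, -0.2472, 0.0494]
tcp_rot: [3.114, 0.417, 0.0]
wrist_force: [-3.7, 3.3, 4.9]
grip_width: 0.2
grasp_force: 61.4
```

Call:
jog_arm(
  increments=[
    {"grip": 1,"tx": 0,"ty": 0,"tz": 0,"ax": 0,"ay": 0,"az": 0},
    {"grip": 1,"tx": 0,"ty": 0,"tz": 0,"ax": 0,"ay": 0,"az": 0},
    {"grip": 1,"tx": 0,"ty": 0,"tz": 0,"ax": 0,"ay": 0,"az": 0},
    {"grip": 1,"tx": 0,"ty": 0,"tz": 0,"ax": 0,"ay": 0,"az": 0},
    {"grip": 1,"tx": 0,"ty": 0,"tz": 0,"ax": 0,"ay": 0,"az": 0},
    {"grip": 1,"tx": 0,"ty": 0,"tz": 0,"ax": 0,"ay": 0,"az": 0},
    {"grip": 1,"tx": 0,"ty": 0,"tz": -0.02,"ax": 0,"ay": 0,"az": 0},
    {"grip": 1,"tx": 0,"ty": 0,"tz": -0.04,"ax": 0,"ay": 0,"az": 0},
    {"grip": 1,"tx": 0,"ty": 0,"tz": -0.04,"ax": 0,"ay": 0,"az": 0},
    {"grip": 1,"tx": 0,"ty": 0,"tz": -0.04,"ax": 0,"ay": 0,"az": 0},
    {"grip": 1,"tx": -0.02,"ty": -0.03,"tz": 0,"ax": 0,"ay": 0,"az": 0},
    {"grip": 1,"tx": -0.02,"ty": -0.03,"tz": 0,"ax": 0,"ay": 0,"az": 0},
  ],
)

```text
time_s: 26.1
position: [0.4616, -0.2003, 0.1898]
tcp_rot: [3.112, 0.416, 0.003]
wrist_force: [-0.2, 0.5, -0.0]
grip_width: 1.002
grasp_force: 0.0
```

Call:
jog_arm(
  increments=[
    {"grip": 1,"tx": -0.02,"ty": -0.03,"tz": 0,"ax": 0,"ay": 0,"az": 0},
    {"grip": 1,"tx": -0.02,"ty": -0.03,"tz": 0,"ax": 0,"ay": 0,"az": 0},
    {"grip": 1,"tx": -0.02,"ty": -0.03,"tz": 0,"ax": 0,"ay": 0,"az": 0},
    {"grip": 1,"tx": 0,"ty": -0.03,"tz": 0,"ax": 0,"ay": 0,"az": 0},
    {"grip": 1,"tx": 0,"ty": 0,"tz": 0,"ax": 0,"ay": 0,"az": 0},
    {"grip": 1,"tx": 0,"ty": 0,"tz": 0,"ax": 0,"ay": 0,"az": 0},
  ],
)

```text
time_s: 26.7
position: [0.3722, -0.1, 0.1892]
tcp_rot: [3.113, 0.419, 0.002]
wrist_force: [0.1, -0.8, -0.5]
grip_width: 0.997
grasp_force: 0.0
```

```bash
python3 -c "
from h import *
f=imaging.grab_frame('top');g=imaging.grab_frame('side')
for n,p in(('slot',[.513,-.2455]),('round',[.5645,.0885]),('square',[.6135,.267])):
  try: print(n,'pad',p,*stem(f,proj(f,p+[.065])[0]))
  except Exception as e: print(n,e)
a=cv2.resize(f['color'][150:260,140:370,::-1],(800,383));b=cv2.resize(g['color'][130:290,130:370,::-1],(330,217))
cv2.imwrite('pics/z.png',np.vstack([a,np.pad(b,((0,0),(0,470),(0,0)))]))"
```

```text
slot pad [0.513, -0.2455] [ 0.5122 -0.2449] [ 0.5125 -0.2444] [0.059 0.016] long axis deg 14.7
round pad [0.5645, 0.0885] [0.5639 0.0888] [0.5651 0.0885] [0.036 0.036] long axis deg -0.2
square pad [0.6135, 0.267] [0.6125 0.2662] [0.6124 0.2661] [0.026 0.024] long axis deg 33.9
```

View pics/z.png

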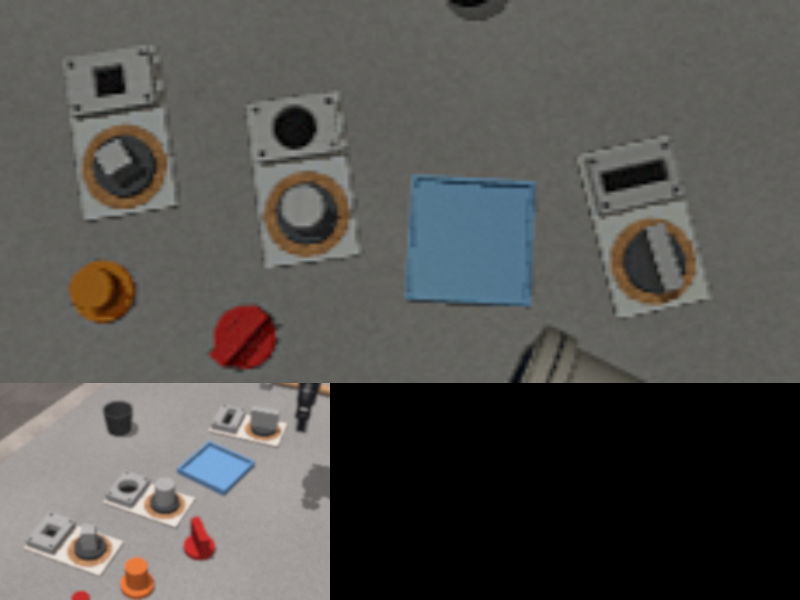

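All three punches stand upright and centred on their own pads: square at (125,165), round at (307,212) and slot at (655,260). The tray is empty and the arm is clear, so I hand in.

```bash
python3 -c "
from rig import ctrl
print(ctrl.job_done())"
```

```text
the job is handed in; nothing more can be done
None
```

I handed the job in at about 27 s: in the last pictures each punch stood upright within 2 mm of the centre of its own pad, with the slot punch parked in the tray on the way; no verdict came back.

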